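# Clear the core and spray the core box

## Robot

A 6-joint arm with a two-finger parallel gripper is mounted at the origin on the work surface. World frame = base frame: x ahead of the robot, y to its left, z up, the work surface at z = 0. Lengths are in mm, angles in rad, forces in N, time in s.
With the tool pointing down it reaches from about 350 to 775 mm from the base axis. Payload 7.3 kg.
Tool frame: the origin (TCP) lies at the very end of the fingers, on their centre line; the grasp point (between the pads) lies 19 mm behind it; x points along the fingers, z is the direction in which the jaws open and shut, and the axes are right-handed (so a half turn about x gives the same grasp; the last joint's range is limited). The gripper opens to 92 mm and grips with 3 to 60 N. Pads are 19 mm wide; open, the fingers measure 130 mm over their backs; the gripper's body (75 mm by 190 mm) begins 47 mm behind the grasp point.
Start: joints at [-1.279, 0.342, 1.524, -0, 1.275, -0.146], TCP at [222.597, -475.495, 226.741] pointing down, gripper open.
Joint ranges: [-2.53, 2.53], [-0.77, 2.02], [0.04, 2.7], [-1, 4.14], [0.28, 2.66], [-3.11, 3.11]. Speed limits (rad/s): [2.57, 2.57, 3.14, 3.14, 3.14, 3.14].

## Interface

Orientations are given as [roll, pitch, yaw] about the fixed x, y, z axes, in that order (R = Rz(yaw) Ry(pitch) Rx(roll)).
In Python, from plant import * gives the robot as it stands.
- The arm moves only by the tool carry_out, never from a script. Its argument "rows" is a list of rows, each a list of 4 numbers: the shift along the world's x, y, z in mm, then the turn about the world's z in degrees. In form: [[x, y, z, twist], ...]. A call has 1 to 20 rows; each row is the pose to reach, as a shift and turn from the pose measured when the call began; what a row does not reach only later rows make up. A row lasts 1/12 s, in which the tool goes at most 41.7 mm and 7.16 degrees, less where a joint would pass 70% of its speed; a pose out of reach is approached as far as the arm can. A call with a gripper value outside its range is refused whole. "hand" is the finger opening in mm, from 0 to 91.8, set as the call begins (left out, the last holds). The fingers move at their own pace and stop on an object; the grip force is fixed at half the most. Time passes only in rows, so rows that repeat a pose let the fingers close. It gives the time, the measured TCP pose, the force and the opening at its end, in the units of the state.
- get_obs(): the state, without advancing time (a new reading comes with each control period).
- capture(name): name is "scene" or "top" or "wrist"; returns the picture (480x640x3 uint8, red, green, blue); there is no depth.
- camera_info(name): a dict with "camera_matrix" (3x3 intrinsics, pixels), "pose" (4x4, takes a point from camera to world coordinates); the wrist camera has in their place "mount" (4x4, takes a point from camera to tool coordinates, whose origin is the TCP and whose axes are the tool frame's). Camera axes: x right, y down, z forward; pixel columns grow to the right and rows downward; lengths in mm; the calibration is good to about 2 mm. A picture is of the moment at which its call begins: read the wrist's pose just before it. camera_info takes no time and is no camera call.
- close_job(): hands the job in, once; it reports no verdict.
The state is a dict: "time": time; "joint_positions": joint angles; "dq": joint speeds; "tau": joint torques, N m; "tool_pos": TCP position; "tcp_rot": TCP orientation; "contact_force": force on the tool from outside, world axes, zero at the start; "moment": the same for the moment, N m; "grip_width": finger opening in mm.
Only numpy, scipy, OpenCV 4.12 (cv2) and the standard library are available. Lean on these libraries where they do the work, as an engineer would, in place of code of your own. Each camera call takes 0.05 s, during which the arm holds its last target. There are 200 camera calls.

## Task

The tall sand core was left standing in front of the spray gun's nozzle. Set it down, without dropping it, so that it stands upright on the floor of the core tray and let go of it; only after that squeeze the gun's trigger fully, hold it squeezed for about two seconds to coat the core box with release agent, and let it spring all the way back. Do not knock over any core, and leave the short core, the hammer, the brush and the can where they are.

Things in the scene. Friction and masses are not known exactly. Their poses are not given: they have to be found in the camera images.
- core: Tall brown sand core, loose, 0.25 to 0.5 kg, a round upright spool 150 mm high: foot 52 mm across (0 to 35 mm up), waist 36 mm across (45 to 90 mm up), straight head 44 mm across (100 to 150 mm up). Origin at the centre of its underside, z up its axis. It stands on the bench 70 to 120 mm in front of the nozzle.
- tray: Grey open core tray, fixed, 220 mm along its x by 170 mm along its y, walls 5 mm thick and 30 mm high, floor 5 mm thick. Origin at the centre of its underside. The short core stands in its +x half; its -x half is empty.
- stub: Short brown sand core, loose, 60 mm high, 54 mm across at the foot and 34 mm across above, standing in the tray's +x half. Origin at the centre of its underside. Leave it alone.
- gun: Bare metal spray gun lying on its side on a fixed stand, mid-plane 120 mm above the bench. Origin on the bench under where grip and barrel meet. Barrel (32 mm thick, clamp block 50 mm wide) along its -y to the nozzle. Grip: level bar 30 x 30 mm along its -x, 10 to 110 mm out, a pipe down from its end at 138 mm. Trigger beside the grip on the -y side; free air below both.
- squeeze (a point): Point fixed to the gun, half-way between the back face of the grip and the front face of the trigger when fully squeezed, 60 mm from the gun's origin along its -x, 120 mm above the bench. Its axes are the gun's. Two fingers pointing down and closing along y about this point squeeze the trigger: 54 mm wide over grip and trigger at rest, 42 mm when fully squeezed.
- grip_back (a point): Centre of the back face of the grip (the side away from the trigger), at the same distance along the grip as squeeze.
- trigger_face (a point): Centre of the front face of the trigger, where a finger presses; it moves with the trigger, about 12 mm towards the grip (gun's +y) when fully squeezed.
- trigger (a joint): Angle of the trigger, a steel bar 74 mm long, 8 mm thick, 18 mm high, hinged about the vertical near the barrel (hinge 14 mm from the gun's origin along -x, 23 mm along -y): 0 at rest, 0.26 rad when fully squeezed against its stop. A spring returns it; squeezing takes about 3 N at first and 8 N at the end.
- nozzle (a point): Tip of the nozzle, 120 mm above the bench; it sprays along the gun's -y.
- corebox: Aluminium core box half with two cavities, 190 mm along its x by 100 mm by 150 mm high on its foot, upright, fixed, its cavities facing the nozzle from about 220 mm away. Origin at the centre of its underside. Need not be touched.
- mallet: Hammer, 230 mm long, loose, lying at the bench's far right. Leave it alone.
- brush: Brush, loose, lying to the left. Leave it alone.
- can: Plain metal can, 84 mm across, 130 mm high, loose, standing at the far left. Leave it alone.
Things that resemble listed ones, but are neither listed nor needed, are in the scene too. Of the things like the core, leave any that is purple; of the rest the larger one is meant.

How it is judged:
By the outcome, as a careful person would: the job done as asked, in the order asked, and still so for the second after the job is handed in, with the robot touching nothing.
It also fails if it takes over 56 s, if anything falls off the work surface, if the arm or the gripper's body presses on something with over 40 N, if the wrist force passes 120 N, or if a joint passes its speed limit or range.

## Working session

There is one attempt and no reset: what is moved stays moved. The work goes in short steps, Python scripts to look and compute and a tool call to move; the robot and the scene stay as the last step left them, time stands still between calls to the robot, and variables do not carry over. Pictures are saved under pics/ and viewed, about 8 in all and at most 12, crops included, and the job is handed in when it is done.

Besides the shell and the picture viewer there is one more tool, called after "Call:" as name(argument=value, ...), one argument or row to a line, values as JSON. carry_out: Moves the arm, as the interface text tells. Its arguments: {"type":"object","properties":{"rows":{"type":"array"},"hand":{"type":"number"}},"required":["rows"]}

```bash
mkdir -p pics
cat > h.py <<'E'
from plant import *
import numpy as np, cv2
def ray(name,u,v,z):
    i=camera_info(name);K=np.array(i["camera_matrix"]);P=np.array(i["pose"])
    d=P[:3,:3]@np.linalg.solve(K,[u,v,1.]);o=P[:3,3]
    return o+d*(z-o[2])/d[2]
def proj(name,p):
    i=camera_info(name);K=np.array(i["camera_matrix"]);P=np.array(i["pose"])
    q=K@(P[:3,:3].T@(np.array(p,float)-P[:3,3]));return q[:2]/q[2]
def snap(name,f):
    im=np.array(capture(name));cv2.imwrite("pics/"+f,im[:,:,::-1]);return im
E
python3 - <<'E'
from h import *
for n in("scene","top"):
    snap(n,n+"0.png");i=camera_info(n);print(n,np.round(i["camera_matrix"],1).tolist(),np.round(i["pose"],3).tolist())
print(get_obs())
E
```

```text
scene [[497.8, 0.0, 320.8], [0.0, 497.8, 242.5], [0.0, 0.0, 1.0]] [[0.228, 0.603, -0.764, 1518.356], [0.974, -0.153, 0.17, -160.189], [-0.014, -0.783, -0.622, 874.992], [0.0, 0.0, 0.0, 1.0]]
top [[470.4, 0.0, 320.8], [0.0, 470.4, 236.1], [0.0, 0.0, 1.0]] [[-0.008, -0.989, 0.148, 397.54], [-1.0, 0.011, 0.017, 39.377], [-0.018, -0.148, -0.989, 1250.871], [0.0, 0.0, 0.0, 1.0]]
{'time': 0.1, 'joint_positions': array([-1.27905559e+00,  3.42675338e-01,  1.52488123e+00,  5.65949767e-06,
        1.27539151e+00, -1.45980477e-01]), 'dq': array([ 0.00104092, -0.00131757, -0.00342547,  0.00114136, -0.00021029,
        0.00078573]), 'tau': array([ 2.33865685e-03, -4.32003343e+01, -2.44695175e+01,  7.19865435e-02,
        5.26276580e-02, -4.56157215e-05]), 'tool_pos': array([ 222.46694272, -475.15776747,  226.11693642]), 'tcp_rot': array([2.99161928, 1.56944089, 1.85854252]), 'contact_force': array([-0.31184666, -0.07888598,  1.24898081]), 'moment': array([ 0.05743567,  0.07442013, -0.01215676]), 'grip_width': 91.99709942361892}
```

View pics/scene0.png

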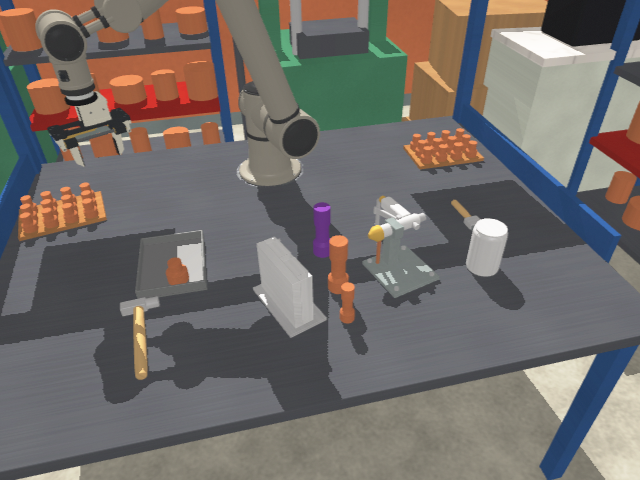

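View pics/top0.png

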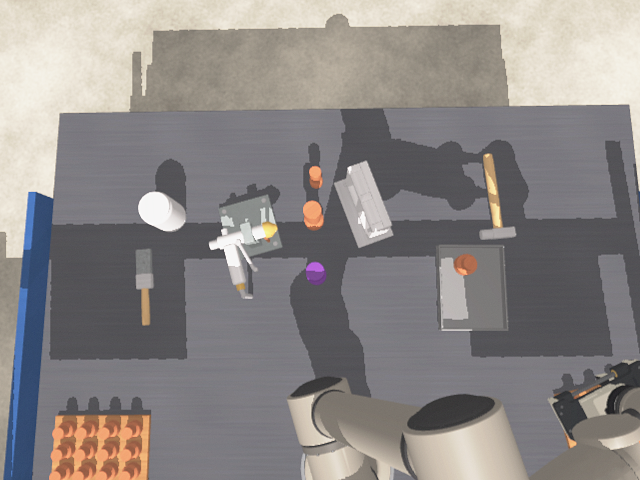

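The scene view shows the tall core (338,265), small decoy (347,303), purple decoy (322,230), gun nozzle (376,233) and tray (172,263). In the top view the tall core is at (313,213), the decoy at (315,177), the purple one at (315,271), the nozzle at (270,229), and the tray spans 437–508 × 245–331 with the stub at (465,264).

Run:
```python
from h import *
T=cv2.imread("pics/top0.png");S=cv2.imread("pics/scene0.png")
def up(a,s,w,h): return cv2.resize(a,(w,h),interpolation=cv2.INTER_CUBIC)
a=up(T[180:310,195:335],0,560,520)   # x4
cv2.imwrite("pics/c1.png",a)
b=up(S[185:335,310:450],0,560,600) # x4
cv2.imwrite("pics/c2.png",b)
for n,I,c in(("top",T,(313,213)),("scene",S,(338,265)),("top",T,(315,177)),("scene",S,(347,303))):
    hsv=cv2.cvtColor(I,cv2.COLOR_BGR2HSV)
    m=cv2.inRange(hsv,(3,110,60),(16,255,255))
    k,l,st,ce=cv2.connectedComponentsWithStats(m)
    j=l[c[1],c[0]];print(n,c,st[j],ce[j].round(1))
    ys,xs=np.where(l==j)
    for y in range(ys.min(),ys.max()+1,3):
        r=xs[ys==y];print((y,r.min(),r.max()),end=" ")
    print()
# tray: dark grey/ shading; corners at rim z=30 by rough pixel
for p in((437,245),(508,247),(507,331),(438,330)): print(ray("top",*p,30).round(0))
print("nozzle",ray("top",274,230,120).round(0), "stub",ray("top",464,262,60).round(0))
```

```text
top (313, 213) [303 201  21  29 484] [312.8 215.1]
(201, np.int64(308), np.int64(315)) (204, np.int64(305), np.int64(319)) (207, np.int64(303), np.int64(320)) (210, np.int64(303), np.int64(321)) (213, np.int64(304), np.int64(321)) (216, np.int64(304), np.int64(322)) (219, np.int64(304), np.int64(323)) (222, np.int64(305), np.int64(323)) (225, np.int64(306), np.int64(322)) (228, np.int64(309), np.int64(319)) 
scene (338, 265) [ 328  235   27   88 1451] [340.9 277.2]
(235, np.int64(335), np.int64(340)) (238, np.int64(331), np.int64(346)) (241, np.int64(330), np.int64(347)) (244, np.int64(330), np.int64(347)) (247, np.int64(330), np.int64(346)) (250, np.int64(330), np.int64(346)) (253, np.int64(330), np.int64(346)) (256, np.int64(330), np.int64(346)) (259, np.int64(330), np.int64(346)) (262, np.int64(331), np.int64(345)) (265, np.int64(331), np.int64(345)) (268, np.int64(331), np.int64(345)) (271, np.int64(331), np.int64(344)) (274, np.int64(329), np.int64(347)) (277, np.int64(328), np.int64(348)) (280, np.int64(328), np.int64(347)) (283, np.int64(328), np.int64(352)) (286, np.int64(328
[... 1358 characters left out ...]
 np.int64(328), np.int64(348)) (280, np.int64(328), np.int64(347)) (283, np.int64(328), np.int64(352)) (286, np.int64(328), np.int64(354)) (289, np.int64(329), np.int64(353)) (292, np.int64(332), np.int64(353)) (295, np.int64(341), np.int64(353)) (298, np.int64(341), np.int64(353)) (301, np.int64(342), np.int64(352)) (304, np.int64(342), np.int64(352)) (307, np.int64(342), np.int64(352)) (310, np.int64(340), np.int64(354)) (313, np.int64(340), np.int64(354)) (316, np.int64(340), np.int64(354)) (319, np.int64(341), np.int64(353)) (322, np.int64(343), np.int64(351)) 
[ 554. -242.   30.]
[ 546. -426.   30.]
[ 332. -409.   30.]
[ 336. -235.   30.]
nozzle [583. 173. 120.] stub [ 506. -301.   60.]
```

View pics/c1.png

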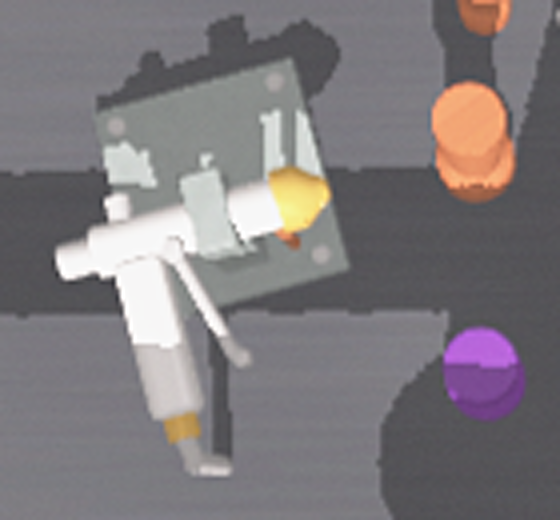

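View pics/c2.png

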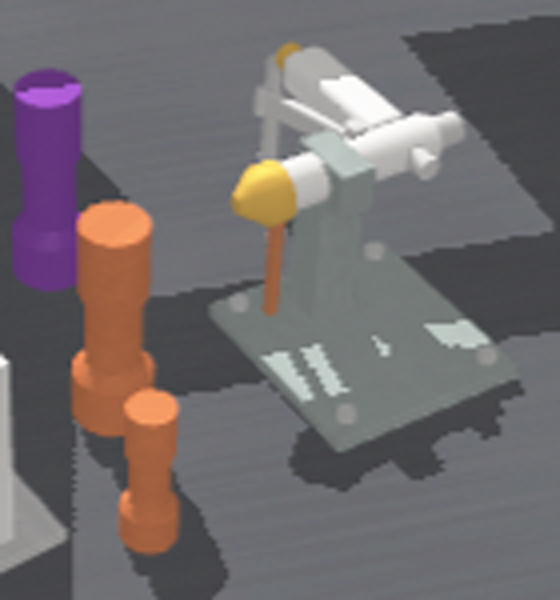

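The crops show the tall core's top disc at crop (469,119), i.e. (312,210); the nozzle tip at about (277,228); the grip running from (140,270) to (178,410) in the crop; and the trigger to its right, tip near (240,357).

Run:
```python
from h import *
from scipy.spatial.transform import Rotation as R
c=lambda x,y:(195+(x+.5)/4-.5,180+(y+.5)/4-.5)
s=lambda x,y:(310+(x+.5)/4-.5,185+(y+.5)/4-.5)
def tri(pt,ps):
    A=[];b=[]
    for n,p in(("top",pt),("scene",ps)):
        o=np.array(camera_info(n)["pose"])[:3,3];d=ray(n,*p,0)-o;d/=np.linalg.norm(d)
        M=np.eye(3)-np.outer(d,d);A.append(M);b.append(M@o)
    return np.linalg.lstsq(np.vstack(A),np.hstack(b),rcond=None)[0].round(1)
print("core top",ray("top",*c(469,119),150).round(1),ray("scene",*s(115,224),150).round(1),tri(c(469,119),s(115,224)))
print("small tri",tri((314.8,172.3),s(152,409)),"purple",tri(c(481,358),s(48,88)))
print("nozzle",tri(c(329,192),s(234,200)))
print("grip top face edges z135",[ray("top",*c(*p),135).round(1).tolist() for p in((117,283),(160,270),(153,415),(203,402))])
print("barrel tail/nozzle z120",ray("top",*c(60,262),120).round(1),ray("top",*c(329,192),120).round(1))
print("trig tip",ray("top",*c(240,355),129).round(1))
print("corebox corners z150",[ray("top",*p,150).round(0).tolist() for p in((335,185),(365,160),(393,233),(362,246))])
o=get_obs();print(R.from_euler("xyz",o["tcp_rot"]).as_matrix().round(3).tolist())
print(np.round(camera_info("wrist")["mount"],3).tolist(),np.round(camera_info("wrist")["camera_matrix"],1).tolist())
```

```text
core top [627.2  78.9 150. ] [630.5  79.3 150. ] [627.7  79.5 147.8]
small tri [734.   73.4  97.2] purple [484.3  72.9 150.8]
nozzle [589.1 166.2 120.4]
grip top face edges z135 [[532.7, 291.0, 135.0], [540.2, 265.3, 135.0], [453.6, 267.9, 135.0], [461.0, 238.3, 135.0]]
barrel tail/nozzle z120 [547.7 329.5 120. ] [589.  165.7 120. ]
trig tip [489.2 217.5 129. ]
corebox corners z150 [[686.0, 23.0, 150.0], [747.0, -51.0, 150.0], [568.0, -113.0, 150.0], [538.0, -39.0, 150.0]]
[[-0.0, 0.906, 0.424], [0.001, 0.424, -0.906], [-1.0, 0.0, -0.001]]
[[0.0, -0.3, 0.954, -157.703], [-0.0, -0.954, -0.3, 82.781], [1.0, -0.0, -0.0, -0.717], [0.0, 0.0, 0.0, 1.0]] [[362.0, 0.0, 320.0], [0.0, 362.0, 243.2], [0.0, 0.0, 1.0]]
```

Call:
carry_out(
  rows=[
    [20, 28, 10, 4],
    [60, 80, 10, 12],
    [120, 160, 10, 20],
    [180, 240, 10, 28],
    [200, 270, 10, 34],
    [220, 300, 10, 40],
    [240, 330, 10, 46],
    [260, 356, 10, 52],
    [280, 383, 10, 58],
    [300, 410, 10, 64],
    [320, 437, 10, 68],
    [340, 465, 10, 72],
    [360, 492, 10, 76],
    [380, 520, 10, 78],
    [395, 540, 10, 80],
    [406, 554, 10, 80],
    [406, 554, 10, 80],
    [406, 554, 10, 80],
  ],
  hand=91,
)

```text
time: 1.6
tool_pos: [630.2, 83.7, 234.5]
tcp_rot: [2.203, 1.568, 2.471]
contact_force: [-1.1, -0.5, -1.3]
grip_width: 91.2
```

```bash
cat >> h.py <<'E'
from scipy.spatial.transform import Rotation as R
def wray(o,u,v,z):
    i=camera_info("wrist");K=np.array(i["camera_matrix"]);M=np.array(i["mount"])
    Rt=R.from_euler("xyz",o["tcp_rot"]).as_matrix()
    c=Rt@M[:3,3]+o["tool_pos"];d=Rt@M[:3,:3]@np.linalg.solve(K,[u,v,1.])
    return c+d*(z-c[2])/d[2]
def jaw(o):
    z=R.from_euler("xyz",o["tcp_rot"]).as_matrix()[:,2];return np.degrees(np.arctan2(z[1],z[0]))
E
python3 - <<'E'
from h import *
o=get_obs();im=snap("wrist","w1.png")
print(o["time"],o["tool_pos"].round(1),jaw(o),o["joint_positions"].round(2))
E
```

```text
1.6 [630.2  83.7 234.5] 15.349009645324484 [ 0.01  0.55  1.17  0.    1.42 -0.26]
```

View pics/w1.png

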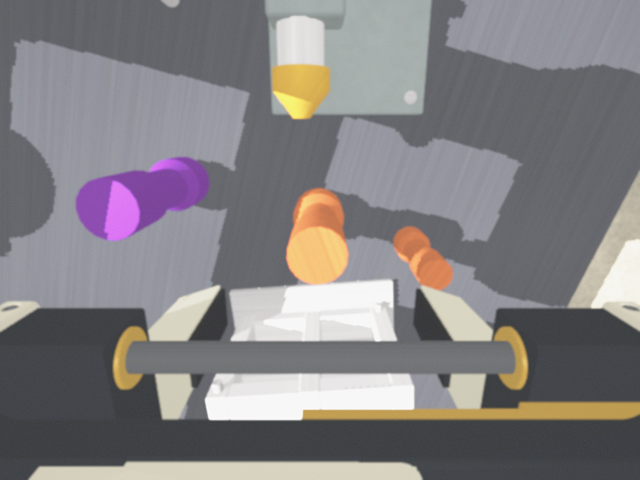

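The wrist view shows the tall core's top disc at about (318,255), centred between the fingers; the purple core (110,208) and small core (433,275) are clear of the fingers; the nozzle tip is at (300,118).

Run:
```python
from h import *
o=get_obs()
for n,p,z in(("core",(317.5,255),150),("nozzle",(300.5,119),120),("nozzle base mid",(300.5,66),120),("barrel L",(276,62),120),("plate e1",(268,113),0),("plate e2",(421,113),0),("small",(433,273),100)): print(n,wray(o,*p,z).round(1))
```

```text
core [628.7  78.9 150. ]
nozzle [592.7 164.4 120. ]
nozzle base mid [584.2 197.6 120. ]
barrel L [567.5 195.6 120. ]
plate e1 [552.3 162.6   0. ]
plate e2 [702.9 203.7   0. ]
small [733.9  72.4 100. ]
```

Call:
carry_out(
  rows=[
    [-1.7, -4.7, -15, 0],
    [-1.7, -4.7, -35, 0],
    [-1.7, -4.7, -55, 0],
    [-1.7, -4.7, -75, 0],
    [-1.7, -4.7, -92, 0],
    [-1.7, -4.7, -107, 0],
    [-1.7, -4.7, -118, 0],
    [-1.7, -4.7, -124, 0],
    [-1.7, -4.7, -126, 0],
    [-1.7, -4.7, -126, 0],
    [-1.7, -4.7, -126, 0],
    [-1.7, -4.7, -126, 0],
  ],
)

```text
time: 2.65
tool_pos: [627.8, 76.7, 109.6]
tcp_rot: [2.813, 1.57, 3.08]
contact_force: [0.4, 1.3, -0.5]
grip_width: 91.0
```

Call:
carry_out(
  rows=[
    [0, 0, 0, 0],
    [0, 0, 0, 0],
    [0, 0, 0, 0],
    [0, 0, 0, 0],
    [0, 0, 0, 0],
    [0, 0, 0, 0],
    [0, 0, 0, 0],
    [0, 0, 0, 0],
    [0, 0, 0, 0],
    [0, 0, 0, 0],
    [0, 0, 0, 0],
    [0, 0, 0, 0],
  ],
  hand=30,
)

```text
time: 3.65
tool_pos: [628.0, 76.7, 109.6]
tcp_rot: [2.746, 1.57, 3.013]
contact_force: [1.4, 0.1, -0.7]
grip_width: 43.6
```

Call:
carry_out(
  rows=[
    [0, 0, 3, 0],
    [0, 0, 10, 0],
    [0, 0, 22, 0],
    [0, 0, 38, 0],
    [0, 0, 56, 0],
    [0, 0, 75, 0],
    [0, 0, 95, 0],
    [0, 0, 115, 0],
    [0, 0, 135, 0],
    [0, 0, 152, 0],
    [0, 0, 166, 0],
    [0, 0, 177, 0],
    [0, 0, 185, 0],
    [0, 0, 189, 0],
    [0, 0, 190, 0],
    [0, 0, 190, 0],
  ],
)

```text
time: 4.98
tool_pos: [627.8, 76.7, 299.2]
tcp_rot: [2.832, 1.569, 3.099]
contact_force: [0.3, -0.5, -4.0]
grip_width: 43.0
```

Call:
carry_out(
  rows=[
    [-2, -4, 0, 0],
    [-8, -13, 0, 0],
    [-18, -30, 0, 0],
    [-32, -53, 0, 0],
    [-48, -80, 0, 0],
    [-64, -107, 0, 0],
    [-80, -134, 0, 0],
    [-96, -161, 0, 0],
    [-112, -188, 0, 0],
    [-128, -215, 0, 0],
    [-144, -242, 0, 0],
    [-160, -269, 0, 0],
    [-176, -295, 0, 0],
    [-192, -321, 0, 0],
    [-207, -346, 0, 0],
    [-220, -367, 0, 0],
    [-230, -384, 0, 0],
    [-237, -395, 0, 0],
    [-241, -401, 0, 0],
    [-242, -403, 0, 0],
  ],
)

```text
time: 6.65
tool_pos: [384.4, -327.1, 298.9]
tcp_rot: [2.706, 1.568, 2.971]
contact_force: [-0.7, 0.0, -4.9]
grip_width: 43.3
```

Call:
carry_out(
  rows=[
    [0, 0, 0, 0],
    [0, 0, 0, 0],
    [0, 0, 0, 0],
  ],
)

```text
time: 6.9
tool_pos: [384.7, -326.4, 298.9]
tcp_rot: [2.583, 1.568, 2.848]
contact_force: [-0.6, 0.2, -4.4]
grip_width: 43.3
```

Run:
```python
from h import *
o=get_obs();im=snap("wrist","w2.png");t=snap("top","t2.png")
print(o["time"],o["tool_pos"].round(1),jaw(o),o["joint_positions"].round(2),o["grip_width"],o["contact_force"])
```

```text
6.9 [ 384.7 -326.4  298.9] 15.229021754224947 [-0.85  0.26  1.44 -0.    1.44 -1.12] 43.32660323630935 [-0.56536925  0.16968563 -4.3774873 ]
```

View pics/w2.png

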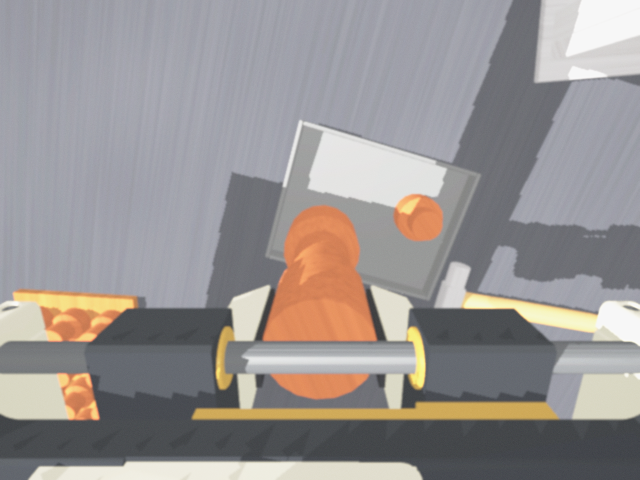

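The core hangs upright in the grip. The tray rim corners are at about (302,121), (480,174), (430,299) and (267,256), and the stub is at (418,218).

Run:
```python
from h import *
o=get_obs()
P=np.array([wray(o,*p,30) for p in((302,121),(480,174),(430,299),(267,256))])
print(P.round(1).tolist(),P.mean(0).round(1),np.linalg.norm(P-np.roll(P,-1,0),axis=1).round(0))
x=P[1]-P[0]+P[2]-P[3];th=np.arctan2(x[1],x[0]);c=P.mean(0)
print(np.degrees(th),"target",(c-55*np.array([np.cos(th),np.sin(th),0])).round(1),"stub",wray(o,418,210,60).round(1))
```

```text
[[341.9, -243.2, 30.0], [556.5, -245.4, 30.0], [556.6, -411.6, 30.0], [339.4, -409.6, 30.0]] [ 448.6 -327.5   30. ] [215. 166. 217. 166.]
-0.5579264225606196 target [ 393.6 -326.9   30. ] stub [ 491.8 -300.6   60. ]
```

Call:
carry_out(
  rows=[
    [2, -1, -3, 0],
    [4, -2, -10, 0],
    [6, -3, -22, 0],
    [7, -3, -38, 0],
    [7, -3, -56, 0],
    [7, -3, -75, 0],
    [7, -3, -94, 0],
    [7, -3, -112, 0],
    [7, -3, -128, 0],
    [7, -3, -142, 0],
    [7, -3, -154, 0],
    [7, -3, -163, 0],
    [7, -3, -170, 0],
    [7, -3, -175, 0],
    [7, -3, -178, 0],
    [7, -3, -180, 0],
    [7, -3, -180, 0],
    [7, -3, -180, 0],
  ],
)

```text
time: 8.5
tool_pos: [392.0, -329.6, 119.3]
tcp_rot: [2.914, 1.569, -3.103]
contact_force: [-0.4, -0.5, -3.3]
grip_width: 43.2
```

Now lower gently, watching for contact.

Call:
carry_out(
  rows=[
    [0, 0, -0.5, 0],
    [0, 0, -1, 0],
    [0, 0, -1.5, 0],
    [0, 0, -2, 0],
    [0, 0, -2.5, 0],
    [0, 0, -3, 0],
    [0, 0, -3.5, 0],
    [0, 0, -4, 0],
    [0, 0, -4, 0],
    [0, 0, -4, 0],
  ],
)

```text
time: 9.33
tool_pos: [392.0, -329.6, 115.3]
tcp_rot: [2.85, 1.569, 3.116]
contact_force: [0.5, -0.6, -3.4]
grip_width: 43.5
```

Call:
carry_out(
  rows=[
    [0, 0, -0.3, 0],
    [0, 0, -0.6, 0],
    [0, 0, -0.9, 0],
    [0, 0, -1.2, 0],
    [0, 0, -1.2, 0],
    [0, 0, -1.2, 0],
  ],
)

```text
time: 9.83
tool_pos: [392.1, -329.8, 114.5]
tcp_rot: [-3.041, 1.569, -2.775]
contact_force: [-0.7, 0.1, 1.6]
grip_width: 43.3
```

Contact felt (force −3.4 → +1.6 N). Release.

Call:
carry_out(
  rows=[
    [0, 0, 0, 0],
    [0, 0, 0, 0],
    [0, 0, 0, 0],
    [0, 0, 0, 0],
    [0, 0, 0, 0],
    [0, 0, 0, 0],
    [0, 0, 0, 0],
    [0, 0, 0, 0],
    [0, 0, 0, 0],
    [0, 0, 0, 0],
  ],
  hand=91,
)

```text
time: 10.67
tool_pos: [392.1, -329.8, 114.5]
tcp_rot: [-3.069, 1.569, -2.803]
contact_force: [1.0, 0.3, -0.2]
grip_width: 90.9
```

Call:
carry_out(
  rows=[
    [0, 0, 2, 0],
    [0, 0, 8, 0],
    [0, 0, 18, 0],
    [0, 0, 32, 0],
    [0, 0, 50, 0],
    [0, 0, 75, 0],
    [0, 0, 100, 0],
    [0, 0, 125, 0],
    [0, 0, 150, 0],
    [0, 0, 170, 0],
    [0, 0, 180, 0],
    [0, 0, 186, 0],
    [0, 0, 186, 0],
    [0, 0, 186, 0],
  ],
)

```text
time: 11.83
tool_pos: [392.0, -329.6, 300.5]
tcp_rot: [-3.077, 1.569, -2.81]
contact_force: [0.3, 0.2, -0.5]
grip_width: 90.7
```

Run:
```python
from h import *
o=get_obs();im=snap("wrist","w3.png");s=snap("scene","s3.png")
print(o["time"],o["tool_pos"].round(1),jaw(o),o["joint_positions"].round(2),o["grip_width"],o["contact_force"])
cv2.imwrite("pics/v3.png",np.hstack([im[100:400,200:500],s[190:340,100:250].repeat(2,0).repeat(2,1)])[:,:,::-1])
```

```text
11.8333 [ 392.  -329.6  300.5] 15.249114468774401 [-0.85  0.27  1.42 -0.    1.45 -1.11] 90.72337688611961 [ 0.25242969  0.15041697 -0.51983064]
```

View pics/v3.png

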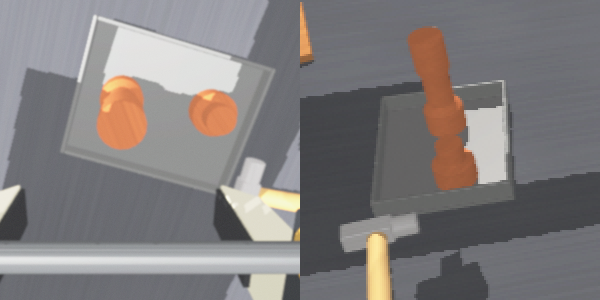

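The tall core stands in the empty −x half of the tray and the stub is undisturbed. Its slant in the scene view looks like perspective; I'll check that numerically. Next I move to hover over the grip.

Call:
carry_out(
  rows=[
    [2, 10, 0, 2],
    [7, 35, 0, 6],
    [14, 70, 0, 12],
    [21, 108, 0, 18],
    [28, 146, 0, 24],
    [35, 184, 0, 30],
    [42, 222, 0, 36],
    [49, 260, 0, 42],
    [56, 298, 0, 48],
    [63, 336, 0, 54],
    [70, 374, 0, 60],
    [77, 412, 0, 66],
    [84, 450, 0, 72],
    [91, 488, 0, 77],
    [98, 524, -10, 82],
    [104, 552, -20, 86],
    [108, 575, -35, 88],
    [111, 588, -48, 90],
    [111, 591, -58, 90],
    [111, 591, -62, 90],
  ],
)

```text
time: 13.6
tool_pos: [501.5, 261.6, 235.1]
tcp_rot: [2.054, 1.564, -2.391]
contact_force: [0.5, -0.0, 0.3]
grip_width: 90.7
```

Call:
carry_out(
  rows=[
    [0, 0, 0, 0],
    [0, 0, 0, 0],
    [0, 0, 0, 0],
  ],
)

```text
time: 13.85
tool_pos: [501.9, 260.4, 235.9]
tcp_rot: [2.161, 1.565, -2.286]
contact_force: [0.5, -0.5, 0.4]
grip_width: 91.2
```

Run:
```python
from h import *
o=get_obs();im=snap("wrist","w4.png");t=snap("top","t4.png");s=snap("scene","s4.png")
print(o["time"],o["tool_pos"].round(1),jaw(o),o["joint_positions"].round(2))
# uprightness of core: expected vs seen
m=cv2.inRange(cv2.cvtColor(s,cv2.COLOR_RGB2HSV),(3,110,50),(16,255,255))
k,l,st,ce=cv2.connectedComponentsWithStats(m)
for z in(155,130,80,20):
    u,v=proj("scene",[392,-327,z]);r=np.where(m[int(round(v)),140:240])[0]+140
    print(z,(u.round(1),v.round(1)),r.min(),r.max(),(r.min()+r.max())/2)
```

```text
13.85 [501.9 260.4 235.9] 105.20733307082554 [ 0.34  0.41  1.39 -0.    1.34 -1.49]
155 (np.float64(161.9), np.float64(207.5)) 155 170 162.5
130 (np.float64(164.0), np.float64(215.4)) 155 172 163.5
80 (np.float64(167.9), np.float64(230.7)) 161 174 167.5
20 (np.float64(172.4), np.float64(248.2)) 163 181 172.0
```

View pics/w4.png

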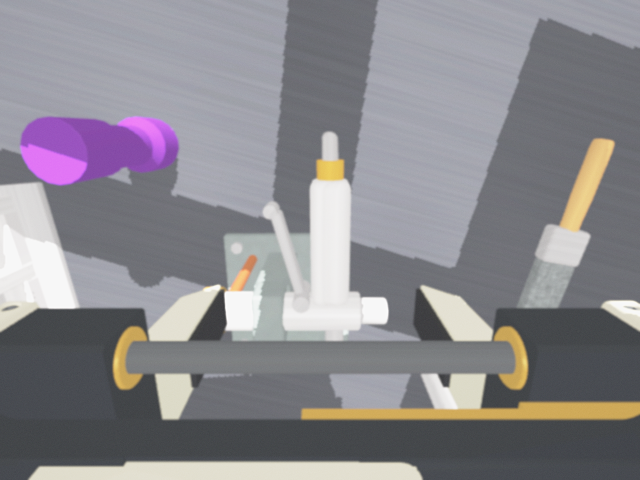

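The core's silhouette midline matches a vertical axis to within 0.6 px, so it stands upright. In the wrist view the grip lies vertical in the image (columns 311–351, end at row 180), the barrel centreline is near row 311, and the trigger runs from its tip (271,210) to its hinge (301,303).

Run:
```python
from h import *
im=cv2.imread("pics/w4.png");hsv=cv2.cvtColor(im,cv2.COLOR_BGR2HSV)
o=get_obs()
m=(hsv[:,:,2]>165)&(hsv[:,:,1]<40)
mids=[]
for r in range(195,285,10):
    x=np.where(m[r,305:365])[0]+305;mids.append((r,x.min(),x.max()));
print(mids)
a=np.radians(jaw(o));gy=np.array([np.cos(a),np.sin(a)]);gx=np.array([gy[1],-gy[0]])
def rel(u,v,z):
    d=wray(o,u,v,z)[:2]-o["tool_pos"][:2];return (d@gx).round(1),(d@gy).round(1)
for n,u,v,z in(("grip near",331,270,130),("grip far",331,195,130),("end",331,180,130),("barrel",322,311,130),("grip L",311,235,125),("grip R",350.5,235,125),("trig tip",270,212,129),("hinge",300,303,129),("barrel top edge",322,292,125)):
    print(n,wray(o,u,v,z).round(1),"gun frame rel TCP x,y:",rel(u,v,z))
print("gx",gx,"gy",gy)
```

```text
[(195, np.int64(310), np.int64(364)), (205, np.int64(310), np.int64(364)), (215, np.int64(310), np.int64(364)), (225, np.int64(310), np.int64(364)), (235, np.int64(305), np.int64(364)), (245, np.int64(305), np.int64(349)), (255, np.int64(305), np.int64(349)), (265, np.int64(305), np.int64(349)), (275, np.int64(305), np.int64(349))]
grip near [522.7 276.1 130. ] gun frame rel TCP x,y: (np.float64(24.0), np.float64(9.2))
grip far [465.9 260.1 130. ] gun frame rel TCP x,y: (np.float64(-35.0), np.float64(8.7))
end [455.4 257.1 130. ] gun frame rel TCP x,y: (np.float64(-45.9), np.float64(8.6))
barrel [559.  278.7 130. ] gun frame rel TCP x,y: (np.float64(59.7), np.float64(2.2))
grip L [500.7 254.  125. ] gun frame rel TCP x,y: (np.float64(-3.0), np.float64(-6.4))
grip R [492.7 283.4 125. ] gun frame rel TCP x,y: (np.float64(-3.0), np.float64(24.2))
trig tip [490.4 219.6 129. ] gun frame rel TCP x,y: (np.float64(-22.0), np.float64(-36.8))
hinge [557.2 259.8 129. ] gun frame rel TCP x,y: (np.float64(53.0), np.float64(-15.6))
barrel top edge [545.  274.9 125. ] gun frame rel TCP x,y: (np.float64(45.2), np.float64(2.2))
gx [0.96485128 0.26279653] gy [-0.26279653  0.96485128]
```

Call:
carry_out(
  rows=[
    [2.2, -0.4, -10, 0],
    [2.2, -0.4, -27, 0],
    [2.2, -0.4, -47, 0],
    [2.2, -0.4, -65, 0],
    [2.2, -0.4, -80, 0],
    [2.2, -0.4, -94, 0],
    [2.2, -0.4, -106, 0],
    [2.2, -0.4, -116, 0],
    [2.2, -0.4, -124, 0],
    [2.2, -0.4, -130, 0],
    [2.2, -0.4, -134, 0],
    [2.2, -0.4, -135, 0],
    [1.1, 3.4, -135, 0],
    [1.1, 3.4, -135, 0],
    [1.1, 3.4, -135, 0],
    [1.1, 3.4, -135, 0],
  ],
)

```text
time: 15.33
tool_pos: [503.3, 264.5, 101.6]
tcp_rot: [2.315, 1.566, -2.131]
contact_force: [0.4, -0.2, 0.3]
grip_width: 90.7
```

Run:
```python
from h import *
o=get_obs();im=snap("wrist","w5.png")
print(o["time"],o["tool_pos"].round(1),jaw(o),o["contact_force"].round(1),o["grip_width"])
```

```text
15.3333 [503.3 264.5 101.6] 105.25535401558575 [ 0.4 -0.2  0.3] 90.7497684093243
```

View pics/w5.png

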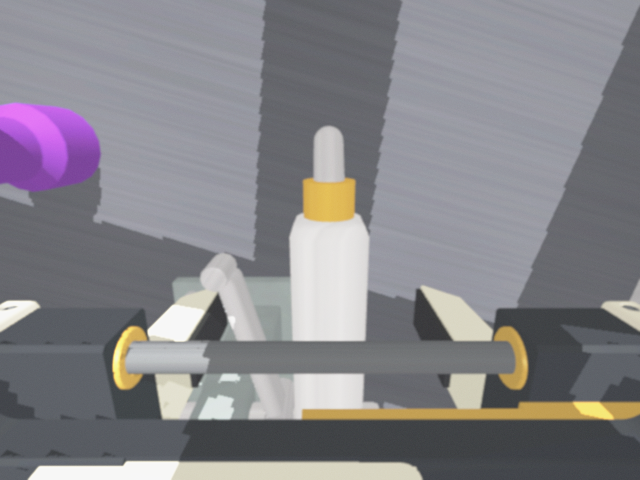

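The fingers straddle the grip and trigger with air on both sides (grip columns 291–368 at row 300, trigger to the left). I'll recompute the centring from here.

Run:
```python
from h import *
o=get_obs();a=np.radians(jaw(o));gy=np.array([np.cos(a),np.sin(a)]);gx=np.array([gy[1],-gy[0]])
for p in((291,260,125),(368,260,125),(291,300,125),(367.5,300,125),(329,215,130),(220,272,129)):
    d=wray(o,*p)[:2]-o["tool_pos"][:2];print(p,(d@gx).round(1),(d@gy).round(1))
print(R.from_euler("xyz",o["tcp_rot"]).as_matrix().round(4).tolist())
```

```text
(291, 260, 125) -31.4 -10.5
(368, 260, 125) -31.4 19.9
(291, 300, 125) -14.0 -10.9
(367.5, 300, 125) -14.1 20.4
(329, 215, 130) -50.8 4.3
(220, 272, 129) -27.9 -37.8
[[-0.0025, -0.9648, -0.263], [-0.0037, -0.263, 0.9648], [-1.0, 0.0034, -0.0029]]
```

Call:
carry_out(
  rows=[
    [0.2, -0.6, 0, 0],
    [0.2, -0.6, 0, 0],
    [0.2, -0.6, 0, 0],
    [0.2, -0.6, 0, 0],
    [0.2, -0.6, 0, 0],
    [0.2, -0.6, 0, 0],
    [0.2, -0.6, 0, 0],
    [0.2, -0.6, 0, 0],
    [0.2, -0.6, 0, 0],
  ],
  hand=36,
)

```text
time: 16.13
tool_pos: [502.4, 262.0, 101.0]
tcp_rot: [2.193, 1.562, -2.253]
contact_force: [-3.5, -9.3, 2.8]
grip_width: 41.2
```

Call:
carry_out(
  rows=[
    [0, 0, 0, 0],
    [0, 0, 0, 0],
    [0, 0, 0, 0],
  ],
)

```text
time: 16.38
tool_pos: [502.4, 262.0, 101.0]
tcp_rot: [2.195, 1.562, -2.252]
contact_force: [-0.6, -2.0, -0.4]
grip_width: 41.0
```

Call:
carry_out(
  rows=[
    [0, 0, 0, 0],
    [0, 0, 0, 0],
    [0, 0, 0, 0],
    [0, 0, 0, 0],
    [0, 0, 0, 0],
    [0, 0, 0, 0],
    [0, 0, 0, 0],
    [0, 0, 0, 0],
    [0, 0, 0, 0],
    [0, 0, 0, 0],
    [0, 0, 0, 0],
    [0, 0, 0, 0],
    [0, 0, 0, 0],
    [0, 0, 0, 0],
    [0, 0, 0, 0],
    [0, 0, 0, 0],
    [0, 0, 0, 0],
    [0, 0, 0, 0],
    [0, 0, 0, 0],
  ],
)

```text
time: 17.97
tool_pos: [502.4, 262.0, 101.0]
tcp_rot: [2.19, 1.562, -2.257]
contact_force: [-1.1, -2.3, 0.8]
grip_width: 41.2
```

Call:
carry_out(
  rows=[
    [0, 0, 0, 0],
    [0, 0, 0, 0],
    [0, 0, 0, 0],
    [0, 0, 0, 0],
    [0, 0, 0, 0],
    [0, 0, 0, 0],
    [0, 0, 0, 0],
    [0, 0, 0, 0],
    [0, 0, 0, 0],
    [0, 0, 0, 0],
    [0, 0, 0, 0],
    [0, 0, 0, 0],
  ],
  hand=91,
)

```text
time: 18.97
tool_pos: [502.2, 262.0, 101.0]
tcp_rot: [2.175, 1.562, -2.271]
contact_force: [-0.5, 0.4, -0.6]
grip_width: 90.7
```

Call:
carry_out(
  rows=[
    [0, 0, 3, 0],
    [0, 0, 10, 0],
    [0, 0, 20, 0],
    [0, 0, 34, 0],
    [0, 0, 52, 0],
    [0, 0, 72, 0],
    [0, 0, 94, 0],
    [0, 0, 114, 0],
    [0, 0, 126, 0],
    [0, 0, 134, 0],
    [0, 0, 136, 0],
    [0, 0, 136, 0],
    [0, 0, 136, 0],
  ],
)

```text
time: 20.05
tool_pos: [501.9, 261.9, 236.4]
tcp_rot: [2.115, 1.561, -2.332]
contact_force: [-0.3, 0.0, -0.3]
grip_width: 91.2
```

Run:
```python
from h import *
o=get_obs();im=snap("wrist","w6.png");t=snap("top","t6.png");s=snap("scene","s6.png")
print(o["time"],o["tool_pos"].round(1),jaw(o),o["contact_force"].round(1),o["grip_width"])
w4=cv2.imread("pics/w4.png")[:,:,::-1]
A=np.hstack([w4[120:320,200:400],im[120:320,200:400]])
B=cv2.resize(s[140:400,:560],(800,372));cv2.imwrite("pics/v6.png",np.vstack([np.hstack([A,A*0]),B])[:,:,::-1])
```

```text
20.05 [501.9 261.9 236.4] 105.22574221748577 [-0.3  0.  -0.3] 91.17712873340356
```

View pics/v6.png

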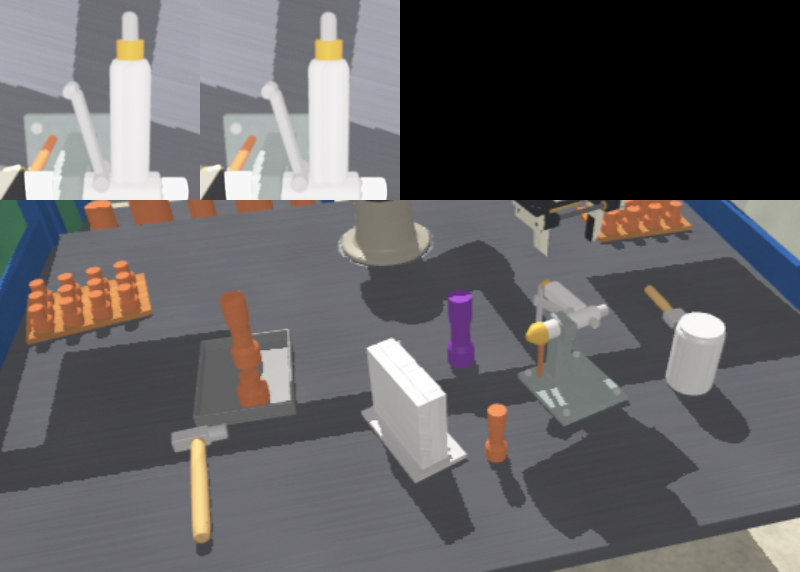

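The trigger is back at its rest position: its tip is at the same place in the before and after crops. The core stands in the tray and everything else is where it was, so I hand in.

```bash
python3 -c "
from plant import *
print(close_job())"
```

```text
the job is handed in; nothing more can be done
None
```

I stood the tall core upright in the empty half of the tray, then squeezed the gun's trigger fully, held it and let it spring back. The job was handed in after about 20 s of the 56 s allowed.

- **Core:** I lowered it until the force showed it touching the floor (−3.4 to +1.6 N), opened the gripper and lifted clear. In the scene view its midline matched a vertical axis to within about 0.6 px.
- **Trigger:** The finger opening read 41.0–41.2 mm against 42 mm nominal for a full squeeze. It was held for about 2 s; I did not log the exact moment it reached full squeeze. Afterwards its tip was in the same place in the wrist view as before.
- **Everything else:** In the final view the short core, hammer, brush, can and look-alike cores appeared undisturbed. The gripper was open and touching nothing.

**Disagreements:** The two wrist-camera fixes of the grip differed by about 1 mm. Closing showed a brief side force of about 10 N, which fell to about 2 N while holding. Nothing else disagreed beyond the calibration error.

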